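Lock the knife rack and raise one knife for inspection

ROBOT

A 6-joint arm with a two-finger parallel gripper is mounted at the origin on the work surface. World frame = base frame: x ahead of the robot, y to its left, z up, the work surface at z = 0. Lengths are in m, angles in rad, forces in N, time in s.
With the tool pointing down it reaches from about 0.375 to 0.975 m from the base axis. Payload 3.8 kg.
Tool frame: the origin (TCP) lies midway between the tips of the shut fingers; the grasp point (between the pads) lies 19 mm behind it; z points along the fingers, y is the line along which they close (so a half turn about z gives the same grasp; the last joint's range is limited). The gripper opens to 85 mm and grips with 20 to 120 N. Pads are 22 mm wide; open, the fingers measure 114 mm over their backs; the gripper's body (76 mm by 85 mm) begins 54 mm behind the grasp point. The pads swing forward as they close: fully open they stand 13 mm farther back than shut.
Start: joints at [1.136, 0.264, 1.604, -0, 1.274, -0.037], TCP at [0.261, 0.622, 0.231] pointing down, gripper open.
Joint ranges: [-2.63, 2.63], [-0.94, 2.18], [0.31, 2.57], [-1.31, 4.45], [0, 2.66], [-2.55, 2.55]. Speed limits (rad/s): [2.57, 2.57, 3.14, 3.14, 3.14, 3.14].

INTERFACE

Orientations are given as a rotation vector (axis times angle).
In Python, from workcell import bot, cams gives the robot as it stands.
- The arm moves only by the tool play_rows, never from a script. Its argument "rows" is a list of rows, each a list of 2 entries, a list of its own where there are three numbers: the shift along the tool's x, y, z scaled (see below), then the turn, a rotation vector about the tool's x, y, z scaled (see below). A call has 1 to 20 rows; each row is the pose to reach, as a shift and turn from the pose commanded when the call began, along the tool's axes at that moment; what a row does not reach only later rows make up. The controller multiplies each number of a shift by 250 mm and each number of a turn by 45 degrees. A row lasts 1/12 s, in which the tool goes at most 41.7 mm and 7.16 degrees, less where a joint would pass 70% of its speed; a pose out of reach is approached as far as the arm can. A call with a number of a shift or a turn outside -1 to 1 is refused whole. A call with a gripper value outside its range is refused whole. "claw" is the opening, from -1 (shut) to 1 (fully open), set as the call begins (left out, the last holds). The fingers move at their own pace and stop on an object; "newtons" is the grip in N (left out, the last holds). Time passes only in rows, so rows that repeat a pose let the fingers close. It gives the time, the measured TCP pose, the force, the opening and the grip force at its end, in the units of the state.
- bot.read_state(): the state, without advancing time (a new reading comes with each control period).
- cams.read_camera(name): name is "side" or "top" or "wrist"; returns a dict with "image" (420x560x3 uint8, red, green, blue), "K" (3x3 intrinsics, pixels), "T" (4x4, takes a point from camera to world coordinates); the wrist camera has in their place "mount" (4x4, takes a point from camera to tool coordinates, whose origin is the TCP and whose axes are the flange's). Camera axes: x right, y down, z forward; pixel columns grow to the right and rows downward; lengths in m; the calibration is good to about 2 mm. A picture is of the moment at which its call begins: read the wrist's pose just before it. There is no depth.
- bot.finish_job(): hands the job in; it is judged then, once.
The state is a dict: "time": time; "q": joint angles; "joint_vel": joint speeds; "joint_torque": joint torques, N m; "tool_pos": TCP position; "tcp_rot": TCP orientation; "wrist_force": force on the tool from outside, world axes, zero at the start; "torque": the same for the moment, N m; "width": opening from 0.0 (shut) to 1.0 (fully open); "grip_force": force on a finger pad.
Only numpy, scipy, OpenCV 4.12 (cv2) and the standard library are available. Lean on these libraries where they do the work, as an engineer would, in place of code of your own. Each camera call takes 0.05 s, during which the arm holds its last target. There are 200 camera calls.

TASK

Swing the red keeper bar of the knife rack all the way down over the three other knives so that they are locked in. Then draw the green-handled knife up out of its notches, tip it so that its point slants upward at about 45 degrees, edge still on the underside and blade not rolled over sideways, and finish holding it still in the gripper like that, with its handle at least 20 cm above the bench, for inspection. Leave the other knives, the mug, the whetstone and the oil bottle where they are, and keep the bar down.

Things in the scene. Friction and masses are not known exactly. Their poses are not given: they have to be found in the camera images.
- rack: Fixed plywood rack, 150 (x) by 250 mm (y). Origin: on the bench under its centre; x toward the knives' tips, z up. Two 14 mm walls across y: at x=-55, 85 high, with 25 mm wide handle notches, floor 60 up; at x=+85, 88 high, with 8 mm wide blade slots, floor 64 up. Open between the walls above 40 mm high side rails. Places: y=-75 (green knife, not under the bar), 0, 40, 80 mm.
- keeper_pivot (a point): Pivot of the keeper bar, fixed on the rack at (85, 125, 106) mm in the rack's frame; axes as the rack's; the pivot axis is x. A steel fork 24 mm wide (x), 20 mm (y) holds it, top 116 mm above the bench.
- keeper (a joint): Angle of the keeper bar, rad: 0 = fully down on its stop, level over three blades, pointing along the rack's -y, 5 mm above the spines; grows as its free end is raised (starts 0.6 to 1.0, then it leans up toward -y). Red bar 145 mm long from the pivot, 16 wide, 14 thick, black free end. Friction hinge, no spring: stays where left; 3 N down at the free end moves it.
- keeper_tip (a point): Point on the top face of the keeper bar (the face that is uppermost when down), mid width, on the black free end: 133 mm from the pivot along the bar, 7 mm off its centre line. z = normal of the top face, y = along the bar toward the pivot.
- green_knife: Green-handled knife, 235 mm, 0.2 kg, level in the rack's place y=-75, edge down. Origin: underside of handle, mid width, within 10 mm (x) of the balance point, at rack x=0, 60 mm above the bench. x to the blade tip, y across, z to the spine. Handle 20 wide, 34 tall, flat sides, x=-110 to 15 mm; steel blade 4 thick, 30 tall, x=15 to 125 mm.
- black_knife_a: Black-handled knife in the rack's place y = 0; leave alone. Shape and axes as the green knife.
- wood_knife: Brown wood-handled knife in the rack's place y = 40 mm; leave alone. Shape and axes as the green knife.
- black_knife_b: Black-handled knife in the rack's place y = 80 mm; leave alone. Shape and axes as the green knife.
- mug: Black mug, 76 mm across, 90 mm tall, handle on its +y side; origin at the centre of its underside. Leave alone.
- whetstone: Grey whetstone block 70 x 50 x 25 mm; origin at the centre of its underside. Leave alone.
- oil_bottle: Small bottle with red cap, 50 mm across, 110 mm tall; origin at the centre of its underside. Leave alone.

How it is judged:
On the way, in this order (a step that is already met when the one before it is completed fails the run):
1. the keeper bar is fully down while the green knife is still in the rack (value of joint keeper below 0.07 rad and distance of green_knife from where it was at the start of the episode below 0.02 m), for 0.2 s.
2. the green knife is drawn up clear of its notches, the bar still down (value of joint keeper below 0.07 rad and height (world z) of green_knife above 0.1 m and contact force between green_knife and the fingers above 0.5 N), for 0.2 s.
At the end, for the whole second after the job is handed in: Bar within 0.07 rad of down; green knife gripped, still, off the rack, origin over 190 mm up, point 25 to 65 deg above level, spine uppermost, sides within 20 deg of upright; other knives within 20 mm, mug, whetstone and bottle within 30 mm of their starts (value of joint keeper below 0.07 rad and height (world z) of green_knife above 0.19 m and contact force between green_knife and the fingers above 1 N and contact force between green_knife and rack below 0.1 N and angle between green_knife's own x axis and vertical between 0.44 and 1.13 rad and angle between green_knife's own z axis and vertical below 1.2 rad and angle between green_knife's own y axis and vertical between 1.22 and 1.92 rad and linear speed of green_knife below 0.03 m/s and angular speed of green_knife below 0.2 rad/s and distance of each of black_knife_a, wood_knife, black_knife_b from where it was at the start of the episode below 0.02 m and distance of each of mug, whetstone, oil_bottle from where it was at the start of the episode below 0.03 m); the arm keeps its last pose, push and grip.
It fails at once if another knife is moved out of its place (distance of any of black_knife_a, wood_knife, black_knife_b from where it was at the start of the episode above 0.03 m).
It fails at once if the mug, whetstone or bottle is knocked away (distance of any of mug, whetstone, oil_bottle from where it was at the start of the episode above 0.04 m).
It also fails if it takes over 45 s, if anything falls off the work surface, if the arm or the gripper's body presses on something with over 40 N, if the wrist force passes 120 N, or if a joint passes its speed limit or range.

## Working session

There is one attempt and no reset: what is moved stays moved. The work goes in short steps, Python scripts to look and compute and a tool call to move; the robot and the scene stay as the last step left them, time stands still between calls to the robot, and variables do not carry over. Pictures are saved under pics/ and viewed, at most 10 in all, crops included, and the job is handed in when it is done.

Besides the shell and the picture viewer there is one more tool, called after ">>>" as name(argument=value, ...), one argument or row to a line, values as JSON. play_rows: Moves the arm, as the interface text tells. Its arguments: {"type":"object","properties":{"rows":{"type":"array","items":{"type":"array"}},"claw":{"type":"number"},"newtons":{"type":"number"}},"required":["rows"]}

```bash
ls; mkdir -p pics
python3 - <<'E'
from workcell import bot,cams
import cv2,numpy as np
print(bot.read_state())
ims=[]
for n in("top","side"):
    c=cams.read_camera(n); cv2.imwrite(f"pics/{n}0.png",c["image"][:,:,::-1]); print(n,c["K"],c["T"])
    np.savez(f"{n}0.npz",**c)
print(cams.read_camera("wrist")["mount"])
E
```

```text
pics
{'time': 0.0, 'q': array([ 1.13610698e+00,  2.64751420e-01,  1.60535178e+00, -2.31630256e-05,
        1.27370451e+00, -3.68773257e-02]), 'joint_vel': array([-0.00096385,  0.00061797,  0.00015526,  0.00014265, -0.00022297,
        0.00058636]), 'joint_torque': array([ 2.19454094e-03, -5.15108907e+01, -3.67317617e+01,  1.17516424e-04,
        1.28720573e-02,  1.16653490e-05]), 'tool_pos': array([0.2611872 , 0.6216374 , 0.22997519]), 'tcp_rot': array([-0.62066055, -3.0791651 ,  0.00339071]), 'wrist_force': array([0.25816232, 0.06265259, 0.06600691]), 'torque': array([ 0.04466128, -0.08538609, -0.00745218]), 'grip_force': 0.0, 'width': 1.002693848832411}
top [[438.47232494   0.         274.61285233]
 [  0.         438.47232494 210.95836491]
 [  0.           0.           1.        ]] [[ 0.00152649 -0.98700059  0.16070939  0.33743098]
 [-0.99967935  0.00255588  0.02519242  0.06887293]
 [-0.02527569 -0.16069631 -0.98668021  1.12962673]
 [ 0.          0.          0.          1.        ]]
side [[480.16519331   0.         281.24766931]
 [  0.         480.16519331 213.10603744]
 [  0.           0.           1.        ]] [[ 0.98215777 -0.0927625   0.16358862  0.33503436]
 [-0.18805017 -0.47609765  0.85905073 -0.92828984]
 [-0.00180354 -0.87448622 -0.48504701  0.69746643]
 [ 0.          0.          0.          1.        ]]
[[ 5.27651591e-04 -9.56679775e-01 -2.91141770e-01  7.40726110e-02]
 [ 9.99999772e-01  6.27214340e-04 -2.48647946e-04  1.09450635e-03]
 [ 4.20484754e-04 -2.91141573e-01  9.56679888e-01 -1.41497575e-01]
 [ 0.00000000e+00  0.00000000e+00  0.00000000e+00  1.00000000e+00]]
```

View pics/top0.png

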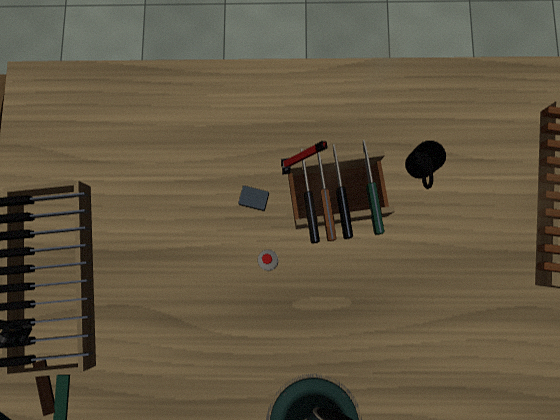

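View pics/side0.png

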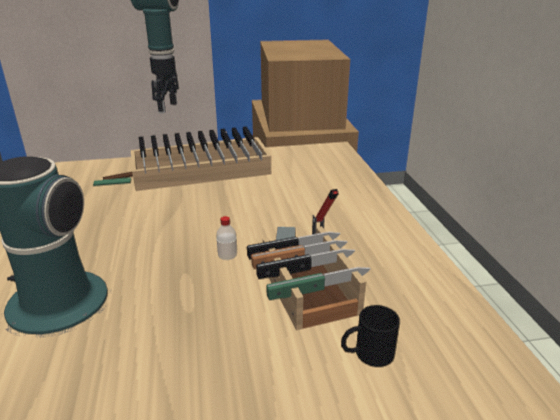

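Top: green handle about (377,208), wood handle (328,215), keeper from its pivot (286,165) to the black tip (322,146). Mug is at (428,158), stone (254,197) and bottle (267,260). The side view agrees, with the bar raised and its tip at (334,193).

```bash
cat > h.py <<'E'
import numpy as np,cv2
def ray(c,p):
    d=np.linalg.inv(c["K"])@[p[0],p[1],1.]; return c["T"][:3,3],c["T"][:3,:3]@d
def onz(c,p,z):
    o,d=ray(c,p); return o+d*(z-o[2])/d[2]
def tri(c1,p1,c2,p2):
    o1,d1=ray(c1,p1);o2,d2=ray(c2,p2)
    s=np.linalg.lstsq(np.c_[d1,-d2],o2-o1,rcond=None)[0]
    a,b=o1+d1*s[0],o2+d2*s[1]; return (a+b)/2,np.linalg.norm(a-b)
def proj(c,P):
    q=c["K"]@(c["T"][:3,:3].T@(np.asarray(P)-c["T"][:3,3])); return q[:2]/q[2]
def mask(im,lo,hi,box):
    m=cv2.inRange(cv2.cvtColor(im,cv2.COLOR_RGB2HSV),lo,hi); k=np.zeros_like(m);x0,y0,x1,y1=box
    k[y0:y1,x0:x1]=m[y0:y1,x0:x1]; return k
def biggest(m):
    cs=cv2.findContours(m,cv2.RETR_EXTERNAL,cv2.CHAIN_APPROX_NONE)[0]; return max(cs,key=cv2.contourArea)
E
python3 - <<'E'
from h import *
T=dict(np.load("top0.npz"));S=dict(np.load("side0.npz"))
def rect(n,c,lo,hi,box):
    k=biggest(mask(c["image"],lo,hi,box)); r=cv2.minAreaRect(k); b=cv2.boxPoints(r)
    print(n,"area",cv2.contourArea(k),np.round(r[0],1),np.round(r[1],1),r[2]); 
    e=[np.linalg.norm(b[i]-b[(i+1)%4]) for i in(0,1)]
    i=0 if e[0]<e[1] else 1
    return r[0],(b[i]+b[i+1])/2,(b[(i+2)%4]+b[(i+3)%4])/2
g=rect("green",T,(65,60,20),(95,255,255),(355,130,395,245))
for p in g: print(np.round(onz(T,p,.09),4))
w=rect("wood",T,(0,100,60),(14,255,255),(317,185,340,245))
for p in w: print(np.round(onz(T,p,.09),4))
gs=rect("greenS",S,(65,60,20),(95,255,255),(255,260,335,310))
print("tri",tri(T,g[0],S,gs[0]))
for a in g[1:]:
  for b in gs[1:]: print(tri(T,a,S,b))
r=rect("redT",T,(170,120,50),(180,255,255),(270,130,335,180)); print(r)
rs=rect("redS",S,(170,120,40),(180,255,255),(305,180,345,240));print(rs)
for a in r[1:]:
  for b in rs[1:]: print(tri(T,a,S,b))
for c,b in((T,(270,130,400,250)),(S,(240,180,380,330))):
  im=c["image"][b[1]:b[3],b[0]:b[2]]
  cv2.imwrite("pics/crop%s.png"%b[0],cv2.resize(im[:,:,::-1],None,fx=4.5,fy=4.5,interpolation=cv2.INTER_CUBIC))
E
python3 -c "
import cv2,numpy as np
a=cv2.imread('pics/crop270.png');b=cv2.imread('pics/crop240.png');h=540
a=cv2.resize(a,(400,int(a.shape[0]*400/a.shape[1])));b=cv2.resize(b,(400,int(b.shape[0]*400/b.shape[1])))
h=min(len(a),len(b));cv2.imwrite('pics/c2.png',np.hstack([a[:h],b[:h]]))"
```

```text
green area 133.5 [372.5 208.3] [51.   5.8] 80.21759033203125
[ 0.5127 -0.1388  0.09  ]
[ 0.5742 -0.1305  0.09  ]
[ 0.4523 -0.1469  0.09  ]
wood area 183.5 [328.  213.8] [51.   7.9] 80.53767395019531
[ 0.4995 -0.0323  0.09  ]
[ 0.5609 -0.0233  0.09  ]
[ 0.4391 -0.0411  0.09  ]
greenS area 576.0 [295.9 287.7] [13.1 57.9] 78.27488708496094
tri (array([ 0.51569989, -0.14245318,  0.07139823]), np.float64(0.0002636713584605807))
(array([ 0.57895033, -0.13411709,  0.07125143]), np.float64(0.0008852879894090369))
(array([ 0.51584387, -0.13296744,  0.07184237]), np.float64(0.12196056370651287))
(array([ 0.51071074, -0.15934914,  0.09118985]), np.float64(0.11843436006922513))
(array([ 0.45411607, -0.15069307,  0.0716112 ]), np.float64(0.00048655540236108884))
redT area 0.5 [286.2 162.8] [1.4 0.7] 45.0
((286.25, 162.75), array([285.75, 162.25], dtype=float32), array([286.75, 163.25], dtype=float32))
redS area 0.0 [321. 220.] [0. 0.] 0.0
((321.0, 220.0), array([321., 220.], dtype=float32), array([321., 220.], dtype=float32))
(array([0.6242786 , 0.06825614, 0.10441213]), np.float64(0.0017654345597324244))
(array([0.6242786 , 0.06825614, 0.10441213]), np.float64(0.0017654345597324244))
(array([0.62249899, 0.06572669, 0.10571665]), np.float64(0.003867603991394334))
(array([0.62249899, 0.06572669, 0.10571665]), np.float64(0.003867603991394334))
```

View pics/c2.png

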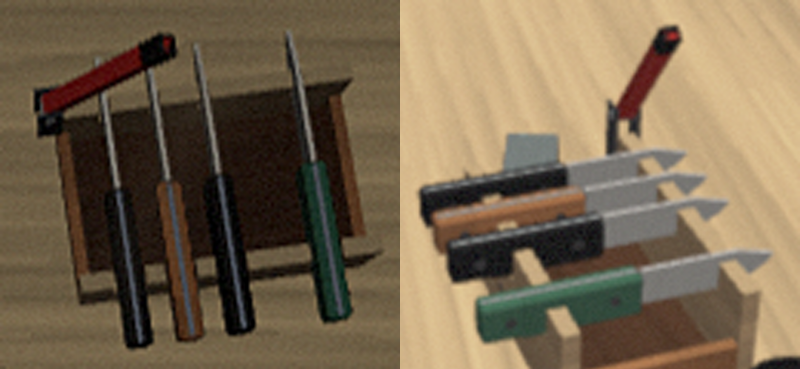

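The crop confirms the layout. The tang splits the green mask in the top view, so I'll close it. The black keeper tip is at top (321,145.6) and side (334,193).

Run:
```python
from h import *
T=dict(np.load("top0.npz"));S=dict(np.load("side0.npz"))
def rect(n,c,m):
    m=cv2.morphologyEx(m,cv2.MORPH_CLOSE,np.ones((5,5)))
    k=biggest(m); r=cv2.minAreaRect(k); b=cv2.boxPoints(r)
    print(n,"area",cv2.contourArea(k),np.round(r[0],1),np.round(r[1],1),r[2])
    i=0 if np.linalg.norm(b[0]-b[1])<np.linalg.norm(b[1]-b[2]) else 1
    return r[0],(b[i]+b[i+1])/2,(b[(i+2)%4]+b[(i+3)%4])/2
g=rect("green",T,mask(T["image"],(65,60,15),(95,255,255),(355,130,395,245)))
w=rect("wood",T,mask(T["image"],(0,90,50),(16,255,255),(317,185,340,245)))
G=[onz(T,p,.092) for p in g];W=[onz(T,p,.092) for p in w]
print(np.round(G,4),np.round(W,4))
d=G[1]-G[2];d2=W[1]-W[2]; e=W[0]-G[0]
print("yaw",np.arctan2(d[1],d[0]),np.arctan2(d2[1],d2[0]),np.arctan2(-e[0],e[1]),np.linalg.norm(d),np.linalg.norm(e),"(125,115)")
def red(c,b): return mask(c["image"],(0,150,60),(6,255,255),b)|mask(c["image"],(168,150,60),(180,255,255),b)
r=rect("redT",T,red(T,(280,138,335,175)));s=rect("redS",S,red(S,(308,185,345,235)))
print(r,s)
for a in r:
  for b in s:
    P,q=tri(T,a,S,b)
    if q<.02:print(P,q)
print("tip",tri(T,(321,145.6),S,(333.8,193)))
y=np.mean([np.arctan2(d[1],d[0]),np.arctan2(d2[1],d2[0]),np.arctan2(-e[0],e[1])])
R=np.array([[np.cos(y),-np.sin(y)],[np.sin(y),np.cos(y)]])
o1=G[0][:2]-R@[-.0475,-.075];o2=W[0][:2]-R@[-.0475,.04];print("rack",y,o1,o2)
o=(o1+o2)/2
pv=np.r_[o+R@[.085,.125],.106];print("pivot",pv,proj(T,pv),proj(S,pv))
for th in(.6,.7,.8,.9,1.):
  P=np.array([.085,.125-.133*np.cos(th)+.007*np.sin(th)*1,.106+.133*np.sin(th)+.007*np.cos(th)])
  E=np.array([.085,.125-.138*np.cos(th),.106+.138*np.sin(th)])
  f=lambda P:np.r_[o+R@P[:2],P[2]]
  print(th,f(P),proj(T,f(E)),proj(S,f(E)))
```

```text
green area 412.0 [374.6 208. ] [51.2 10.1] 79.87532806396484
wood area 427.0 [329.2 215.5] [53.8 20. ] 86.18592071533203
[[ 0.513  -0.1435  0.092 ]
 [ 0.5746 -0.1348  0.092 ]
 [ 0.4526 -0.1519  0.092 ]] [[ 0.4951 -0.0349  0.092 ]
 [ 0.5606 -0.0318  0.092 ]
 [ 0.431  -0.0379  0.092 ]]
yaw 0.13918508343219596 0.04726688682885062 0.16330292112491157 0.12317867063542833 0.11003636172390499 (125,115)
redT area 159.5 [299.3 155.6] [ 5.8 35.8] 63.43495178222656
redS area 131.0 [324.  208.9] [ 6.6 26.2] 30.068584442138672
((299.3000183105469, 155.6000213623047), array([315.30002, 147.60002], dtype=float32), array([283.30002, 163.60002], dtype=float32)) ((324.03424072265625, 208.94088745117188), array([330.59546, 197.6079 ], dtype=float32), array([317.47302, 220.27388], dtype=float32))
[0.62391503 0.03736631 0.15288708] 0.0030051114197048143
[0.62739797 0.03657049 0.17981376] 0.01913306257439449
[0.6280752  0.00368608 0.19971839] 0.0029777254187788914
[0.62304206 0.07279257 0.13071983] 0.01995048735377311
[0.61934406 0.0744576  0.10139541] 0.002970331210240172
tip (array([ 0.62936958, -0.00779768,  0.21626489]), np.float64(0.0010547304958037076))
rack 0.1165849637953194 [ 0.55148818 -0.0634554 ] [ 0.5469756  -0.06910234]
pivot [0.61911475 0.06775988 0.106     ] [286.00461125 163.78342108] [318.71175176 219.83402255]
0.6 [ 0.63142351 -0.03733894  0.1868748 ] [336.75469477 148.42825053] [338.94485038 213.62813927]
0.7 [ 0.63042284 -0.02879469  0.19703485] [333.56213813 147.37489351] [337.7059137  207.51751126]
0.8 [ 0.62930918 -0.01928569  0.20628531] [329.77660125 146.47955865] [336.25960953 201.57123453]
0.9 [ 0.62809367 -0.00890696  0.21453375] [325.42911916 145.75889854] [334.62730712 195.86874928]
1.0 [0.62678844 0.00223779 0.22169776] [320.56200392 145.22752217] [332.83316131 190.48388561]
```

```bash
cat >> h.py <<'E'
from scipy.spatial.transform import Rotation as Ro
YAW=.14; O=np.array([.5496,-.0626])
def rk(x,y,z): c,s=np.cos(YAW),np.sin(YAW); return np.array([O[0]+c*x-s*y,O[1]+s*x+c*y,z])
def ori(pitch):  # tool x along knife x, z down, then point raised by pitch
    c,s=np.cos(YAW),np.sin(YAW)
    B=np.array([[c,s,0],[s,-c,0],[0,0,-1.]]).T
    return Ro.from_matrix(B)*Ro.from_rotvec([0,pitch,0])
def rows(p0,R0,targets):
    for p,R in targets:
        print(np.round(R0.inv().apply(p-p0)/.25,3).tolist(),np.round((R0.inv()*R).as_rotvec()/(np.pi/4),3).tolist())
E
python3 - <<'E'
from h import *; from workcell import bot
s=bot.read_state();p=s["tool_pos"];R=Ro.from_rotvec(s["tcp_rot"])
tp=rk(.085,.095,.26)
M=ori(0).as_matrix();print(M, R.as_matrix(),tp)
# check pitch sign: tool x must rise
print(ori(.7).as_matrix()[:,0])
a=np.degrees((R.inv()*ori(0)).as_rotvec());print(a)
dv=(R.inv()*ori(0)).as_rotvec()
q=p;Q=R
for i in range(1,5):
    n=p+(tp-p)*i/4;N=R*Ro.from_rotvec(dv*i/4)
    rows(q,Q,[(n,N)]);q,Q=n,N
E
```

```text
[[ 0.990216    0.13954311  0.        ]
 [ 0.13954311 -0.990216    0.        ]
 [ 0.          0.         -1.        ]] [[-9.21899763e-01  3.87427731e-01 -7.61274354e-04]
 [ 3.87428473e-01  9.21898318e-01 -1.63373719e-03]
 [ 6.88624551e-05 -1.80108129e-03 -9.99998376e-01]] [0.62051176 0.04333168 0.26      ]
[0.75735897 0.10672846 0.64421769]
[-4.21619055e-02  1.32930701e-01  1.49183956e+02]
[-0.555, -0.394, -0.029] [-0.0, 0.001, 0.829]
[-0.681, 0.023, -0.029] [-0.0, 0.001, 0.829]
[-0.527, 0.431, -0.03] [-0.0, 0.001, 0.829]
[-0.159, 0.662, -0.03] [-0.0, 0.001, 0.829]
```

>>> play_rows(
  rows=[
    [[-0.14,-0.1,-0.007],[0,0,0.15]],
    [[-0.28,-0.2,-0.015],[0,0,0.3]],
    [[-0.42,-0.3,-0.02],[0,0,0.45]],
    [[-0.555,-0.394,-0.029],[0,0,0.6]],
    [[-0.555,-0.394,-0.029],[0,0,0.75]],
    [[-0.555,-0.394,-0.029],[0,0,0.83]],
  ],
  claw=-1,
  newtons=60,
)

```text
time: 0.65
tool_pos: [0.3528, 0.4751, 0.2385]
tcp_rot: [1.586, 2.711, -0.001]
wrist_force: [-0.7, 1.1, -0.6]
width: 0.142
grip_force: 0.0
```

>>> play_rows(
  rows=[
    [[-0.17,0.006,-0.007],[0,0,0.15]],
    [[-0.34,0.012,-0.015],[0,0,0.3]],
    [[-0.51,0.018,-0.02],[0,0,0.45]],
    [[-0.681,0.023,-0.029],[0,0,0.6]],
    [[-0.681,0.023,-0.029],[0,0,0.75]],
    [[-0.681,0.023,-0.029],[0,0,0.83]],
  ],
)

```text
time: 1.15
tool_pos: [0.4424, 0.3302, 0.2458]
tcp_rot: [2.372, 2.06, -0.0]
wrist_force: [0.7, 0.5, 0.2]
width: -0.0
grip_force: 0.0
```

>>> play_rows(
  rows=[
    [[-0.13,0.11,-0.007],[0,0,0.15]],
    [[-0.26,0.22,-0.015],[0,0,0.3]],
    [[-0.39,0.33,-0.02],[0,0,0.45]],
    [[-0.527,0.431,-0.03],[0,0,0.6]],
    [[-0.527,0.431,-0.03],[0,0,0.75]],
    [[-0.527,0.431,-0.03],[0,0,0.83]],
    [[-0.527,0.431,-0.03],[0,0,0.83]],
  ],
)

```text
time: 1.73
tool_pos: [0.5309, 0.187, 0.2529]
tcp_rot: [-2.903, -1.201, 0.001]
wrist_force: [0.7, -0.3, 0.6]
width: -0.001
grip_force: 0.0
```

>>> play_rows(
  rows=[
    [[-0.04,0.16,-0.007],[0,0,0.15]],
    [[-0.08,0.32,-0.015],[0,0,0.3]],
    [[-0.12,0.48,-0.02],[0,0,0.45]],
    [[-0.159,0.662,-0.03],[0,0,0.6]],
    [[-0.159,0.662,-0.03],[0,0,0.75]],
    [[-0.159,0.662,-0.03],[0,0,0.83]],
    [[-0.159,0.662,-0.03],[0,0,0.83]],
    [[-0.159,0.662,-0.03],[0,0,0.83]],
  ],
)

```text
time: 2.4
tool_pos: [0.6197, 0.0438, 0.2603]
tcp_rot: [-3.134, -0.22, 0.001]
wrist_force: [0.2, -0.3, 0.4]
width: 0.001
grip_force: 0.0
```

Run:
```python
from h import *; from workcell import bot,cams
s=bot.read_state();p=s["tool_pos"];R=Ro.from_rotvec(s["tcp_rot"]);print(p,s["tcp_rot"],s["q"])
D=ori(0)
rows(p,R,[(rk(.085,y,z),D) for y,z in((.095,.205),(.082,.194),(.069,.183),(.056,.171),(.048,.158),(.041,.144),(.037,.129),(.034,.118))])
c=cams.read_camera("top");s2=cams.read_camera("side")
cv2.imwrite("pics/b1.png",np.hstack([cv2.resize(c["image"][90:250,250:450,::-1],(400,320)),cv2.resize(s2["image"][120:340,225:400,::-1],(255,320))]))
```

```text
[0.61967195 0.04376459 0.2603465 ] [-3.13368916e+00 -2.19666462e-01  1.26229244e-03] [3.03132289e-02 1.47180738e-01 1.68966680e+00 1.88077463e-04
 1.30555662e+00 1.46109242e+00]
[0.003, 0.002, 0.221] [-0.0, 0.001, -0.0]
[0.003, 0.054, 0.265] [-0.0, 0.001, -0.0]
[0.003, 0.106, 0.309] [-0.0, 0.001, -0.0]
[0.003, 0.158, 0.357] [-0.0, 0.001, -0.0]
[0.003, 0.19, 0.409] [-0.0, 0.001, -0.0]
[0.003, 0.218, 0.465] [-0.0, 0.001, -0.0]
[0.004, 0.234, 0.525] [-0.0, 0.001, -0.0]
[0.004, 0.246, 0.569] [-0.0, 0.001, -0.0]
```

View pics/b1.png

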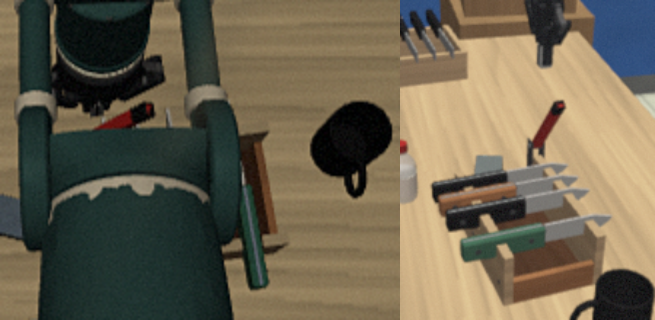

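The fingers stand above and behind (+y of) the raised bar, with fingertip at (545,60) and bar tip at (558,105) in the side crop. I'll push along the arc now.

>>> play_rows(
  rows=[
    [[0.003,0.0,0.11],[0,0,0]],
    [[0.003,0.002,0.221],[0,0,0]],
    [[0.003,0.028,0.243],[0,0,0]],
    [[0.003,0.054,0.265],[0,0,0]],
    [[0.003,0.08,0.287],[0,0,0]],
    [[0.003,0.106,0.309],[0,0,0]],
    [[0.003,0.132,0.333],[0,0,0]],
    [[0.003,0.158,0.357],[0,0,0]],
    [[0.003,0.174,0.383],[0,0,0]],
    [[0.003,0.19,0.409],[0,0,0]],
    [[0.003,0.204,0.437],[0,0,0]],
    [[0.003,0.218,0.465],[0,0,0]],
    [[0.003,0.226,0.495],[0,0,0]],
    [[0.004,0.234,0.525],[0,0,0]],
    [[0.004,0.24,0.547],[0,0,0]],
    [[0.004,0.246,0.569],[0,0,0]],
    [[0.004,0.246,0.569],[0,0,0]],
  ],
)

```text
time: 3.92
tool_pos: [0.6281, -0.0173, 0.1165]
tcp_rot: [-3.134, -0.214, 0.005]
wrist_force: [0.0, -0.6, 0.2]
width: 0.002
grip_force: 0.0
```

Run:
```python
from h import *; from workcell import bot,cams
s=bot.read_state();print(s["tool_pos"],s["wrist_force"],s["torque"])
c=cams.read_camera("top");s2=cams.read_camera("side")
cv2.imwrite("pics/b2.png",np.hstack([cv2.resize(c["image"][90:250,250:450,::-1],(400,320)),cv2.resize(s2["image"][170:320,235:385,::-1],(320,320))]))
```

```text
[ 0.62812967 -0.01730502  0.11654298] [ 0.0153263  -0.59165776  0.21288686] [-0.04102367  0.00901297 -0.00310494]
```

View pics/b2.png

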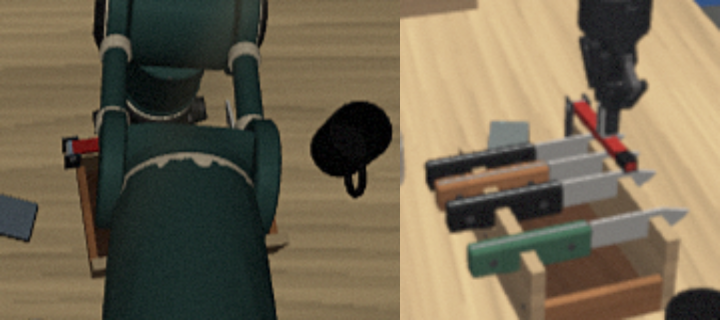

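The bar is almost level under the fingers. Now a slow press to its stop.

>>> play_rows(
  rows=[
    [[0,0,0.004],[0,0,0]],
    [[0,0,0.008],[0,0,0]],
    [[0,0,0.012],[0,0,0]],
    [[0,0,0.016],[0,0,0]],
    [[0,0,0.016],[0,0,0]],
  ],
)

```text
time: 4.43
tool_pos: [0.6294, -0.0174, 0.1147]
tcp_rot: [3.134, 0.214, 0.001]
wrist_force: [1.0, 0.1, 1.6]
width: 0.002
grip_force: 0.2
```

>>> play_rows(
  rows=[
    [[0,0,0.006],[0,0,0]],
    [[0,0,0.012],[0,0,0]],
    [[0,0,0.018],[0,0,0]],
    [[0,0,0.018],[0,0,0]],
  ],
)

```text
time: 4.77
tool_pos: [0.6296, -0.0176, 0.1129]
tcp_rot: [3.134, 0.214, 0.001]
wrist_force: [-6.4, -0.2, 13.7]
width: 0.001
grip_force: 7.1
```

Contact with the stop at z=0.113 with 14 N, as expected. Hold briefly, lift, and look at the result while computing the move to the knife.

>>> play_rows(
  rows=[
    [[0,0,0],[0,0,0]],
    [[0,0,0],[0,0,0]],
    [[0,0,-0.05],[0,0,0]],
    [[0,0,-0.2],[0,0,0]],
    [[0,0,-0.35],[0,0,0]],
    [[0,0,-0.5],[0,0,0]],
    [[0,0,-0.5],[0,0,0]],
    [[0,0,-0.5],[0,0,0]],
  ],
  claw=-1,
)

```text
time: 5.43
tool_pos: [0.6318, -0.0175, 0.2395]
tcp_rot: [3.133, 0.214, 0.013]
wrist_force: [0.0, 0.0, -0.5]
width: -0.002
grip_force: 0.0
```

Run:
```python
from h import *; from workcell import bot
s=bot.read_state();p=s["tool_pos"];R=Ro.from_rotvec(s["tcp_rot"]);print(p)
rows(p,R,[(rk(-.003,-.075,z),ori(0)) for z in(.24,.057)])
```

```text
[ 0.63177608 -0.01749199  0.23953365]
[-0.361, 0.434, -0.004] [0.002, -0.01, -0.005]
[-0.367, 0.433, 0.728] [0.002, -0.01, -0.005]
```

>>> play_rows(
  rows=[
    [[-0.09,0.11,0],[0,0,0]],
    [[-0.18,0.22,0],[0,0,0]],
    [[-0.27,0.33,0],[0,0,0]],
    [[-0.361,0.434,0],[0.002,-0.01,-0.005]],
    [[-0.361,0.434,0],[0.002,-0.01,-0.005]],
    [[-0.361,0.434,0],[0.002,-0.01,-0.005]],
    [[-0.361,0.434,0],[0.002,-0.01,-0.005]],
  ],
  claw=0.2,
)

```text
time: 6.02
tool_pos: [0.5542, -0.1368, 0.2338]
tcp_rot: [-3.132, -0.218, 0.015]
wrist_force: [-1.4, 1.0, -0.2]
width: 0.6
grip_force: 0.0
```

Run:
```python
from h import *; from workcell import bot,cams
s=bot.read_state();p=s["tool_pos"];R=Ro.from_rotvec(s["tcp_rot"]);print(p,s["tcp_rot"],s["width"],s["q"])
w=cams.read_camera("wrist");s2=cams.read_camera("side")
M=np.eye(4);M[:3,:3]=R.as_matrix();M[:3,3]=p;w["T"]=M@w["mount"]
im=w["image"].copy()
for P in((.015,-.075,.094),(-.055,-.075,.094),(.125,-.075,.094)): 
    u=proj(w,rk(*P));print(P,u);cv2.circle(im,tuple(int(v) for v in u),4,(255,0,0),1)
cv2.imwrite("pics/w1.png",np.hstack([cv2.resize(im[:,:,::-1],(427,320)),cv2.resize(s2["image"][170:320,235:385,::-1],(320,320))]))
k=biggest(cv2.morphologyEx(mask(w["image"],(65,60,15),(95,255,255),(0,0,560,420)),cv2.MORPH_CLOSE,np.ones((9,9))))
r=cv2.minAreaRect(k);print(r)
c0=onz(w,r[0],.094);print("handle ctr rack",c0); 
for b in cv2.boxPoints(r):
    q=onz(w,b,.094)[:2]-O;c,s_=np.cos(YAW),np.sin(YAW);print(np.round([c*q[0]+s_*q[1],-s_*q[0]+c*q[1]],4))
rows(p,R,[(rk(-.003,-.075,z),ori(0)) for z in(.1,.057)])
```

```text
[ 0.55418656 -0.13680366  0.23377171] [-3.13161332 -0.2184397   0.01468979] 0.6003347788014837 [-2.85005560e-01  7.25935116e-02  1.82110818e+00 -1.11368944e-03
  1.25747867e+00  1.14685852e+00]
(0.015, -0.075, 0.094) [280.11799028 181.1654384 ]
(-0.055, -0.075, 0.094) [279.99018741 247.23100443]
(0.125, -0.075, 0.094) [280.36187179  55.0949573 ]
((283.9999694824219, 231.99996948242188), (113.99998474121094, 17.999996185302734), 90.0)
handle ctr rack [ 0.52304927 -0.14621649  0.094     ]
[ 0.021 -0.07 ]
[ 0.021  -0.0875]
[-0.1048 -0.0894]
[-0.1048 -0.0696]
[0.016, 0.005, 0.535] [-0.004, 0.012, -0.001]
[0.018, 0.006, 0.707] [-0.004, 0.012, -0.001]
```

View pics/w1.png

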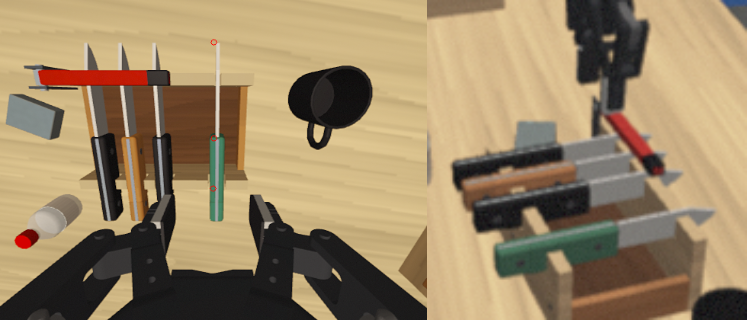

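The bar is down across the three blades (wrist view (40..168,77)). The knife sits about 3.5 mm to -y and 6 mm forward of my estimate, so I'll correct for that on the descent.

>>> play_rows(
  rows=[
    [[0.04,0.02,0.1],[0,0.012,0]],
    [[0.04,0.02,0.22],[0,0.012,0]],
    [[0.04,0.02,0.34],[0,0.012,0]],
    [[0.042,0.02,0.45],[0,0.012,0]],
    [[0.042,0.02,0.52],[0,0.012,0]],
    [[0.042,0.02,0.58],[0,0.012,0]],
    [[0.042,0.02,0.64],[0,0.012,0]],
    [[0.042,0.02,0.69],[0,0.012,0]],
    [[0.042,0.02,0.707],[0,0.012,0]],
    [[0.042,0.02,0.707],[0,0.012,0]],
  ],
)

```text
time: 6.95
tool_pos: [0.5635, -0.1395, 0.0566]
tcp_rot: [-3.131, -0.222, 0.002]
wrist_force: [-0.5, 0.0, -1.3]
width: 0.603
grip_force: 0.0
```

>>> play_rows(
  rows=[
    [[0,0,0],[0,0,0]],
    [[0,0,0],[0,0,0]],
    [[0,0,0],[0,0,0]],
    [[0,0,0],[0,0,0]],
    [[0,0,0],[0,0,0]],
    [[0,0,0],[0,0,0]],
    [[0,0,0],[0,0,0]],
  ],
  claw=-1,
  newtons=60,
)

```text
time: 7.53
tool_pos: [0.5655, -0.1408, 0.0596]
tcp_rot: [-3.133, -0.22, -0.006]
wrist_force: [0.6, 1.3, 5.2]
width: 0.225
grip_force: 59.4
```

Width of 19 mm matches the handle. Lift straight up.

>>> play_rows(
  rows=[
    [[0,0,-0.02],[0,0,0]],
    [[0,0,-0.05],[0,0,0]],
    [[0,0,-0.09],[0,0,0]],
    [[0,0,-0.13],[0,0,0]],
    [[0,0,-0.18],[0,0,0]],
    [[0,0,-0.24],[0,0,0]],
    [[0,0,-0.32],[0,0,0]],
    [[0,0,-0.4],[0,0,0]],
    [[0,0,-0.4],[0,0,0]],
    [[0,0,-0.4],[0,0,0]],
  ],
)

```text
time: 8.37
tool_pos: [0.5656, -0.1412, 0.1605]
tcp_rot: [-3.134, -0.22, -0.009]
wrist_force: [-0.5, -0.3, -1.6]
width: 0.224
grip_force: 58.6
```

>>> play_rows(
  rows=[
    [[0,0,-0.1],[0,0,0]],
    [[0,0,-0.2],[0,0,0]],
    [[0,0,-0.3],[0,0,0]],
    [[0,0,-0.4],[0,0,0]],
    [[0,0,-0.5],[0,0,0]],
    [[0,0,-0.5],[0,-0.1,0]],
    [[0,0,-0.5],[0,-0.2,0]],
    [[0,0,-0.5],[0,-0.3,0]],
    [[0,0,-0.5],[0,-0.4,0]],
    [[0,0,-0.5],[0,-0.4,0]],
  ],
)

```text
time: 9.2
tool_pos: [0.5647, -0.1402, 0.2791]
tcp_rot: [3.076, 0.219, -0.496]
wrist_force: [0.1, 0.3, -2.9]
width: 0.224
grip_force: 58.8
```

Run:
```python
from h import *; from workcell import bot,cams
s=bot.read_state();print(s["tool_pos"],s["q"],s["grip_force"]);R=Ro.from_rotvec(s["tcp_rot"]).as_matrix();print(R)
s2=cams.read_camera("side")
cv2.imwrite("pics/l1.png",cv2.resize(s2["image"][60:330,200:400,::-1],(400,540)))
```

```text
[ 0.5646683  -0.14023491  0.27906225] [-0.22163035  0.26634726  1.54561217 -0.10848513  1.6305219   1.21703927] 58.77308785915375
[[ 0.93972751  0.14097244 -0.3115108 ]
 [ 0.13505771 -0.99000575 -0.04059595]
 [-0.3141204  -0.00392281 -0.94937505]]
```

View pics/l1.png

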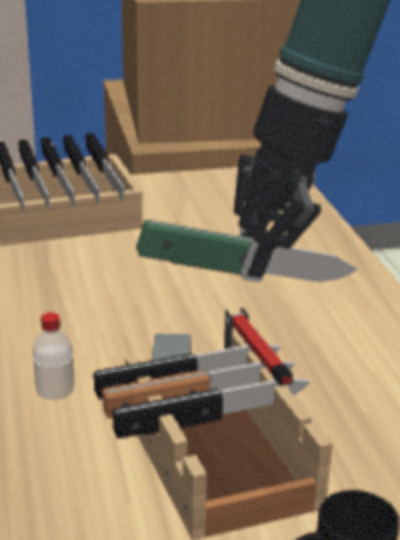

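The knife is clear and the bar is down, but the point slants downward because I used the wrong sign. I'll turn +y by about 63° in total, raising it a little too.

>>> play_rows(
  rows=[
    [[-0.03,0,-0.08],[0,0.1,0]],
    [[-0.06,0,-0.16],[0,0.2,0]],
    [[-0.075,0,-0.23],[0,0.3,0]],
    [[-0.075,0,-0.23],[0,0.4,0]],
    [[-0.075,0,-0.23],[0,0.5,0]],
    [[-0.075,0,-0.23],[0,0.6,0]],
    [[-0.075,0,-0.23],[0,0.7,0]],
    [[-0.075,0,-0.23],[0,0.7,0]],
    [[-0.075,0,-0.23],[0,0.7,0]],
  ],
)

```text
time: 10.0
tool_pos: [0.5618, -0.1413, 0.3433]
tcp_rot: [-3.095, -0.214, -0.367]
wrist_force: [-0.8, -0.2, -1.4]
width: 0.225
grip_force: 58.8
```

>>> play_rows(
  rows=[
    [[0,0,0],[0,0.1,0]],
    [[0,0,0],[0,0.2,0]],
    [[0,0,0],[0,0.3,0]],
    [[0,0,0],[0,0.4,0]],
    [[0,0,0],[0,0.5,0]],
    [[0,0,0],[0,0.6,0]],
    [[0,0,0],[0,0.7,0]],
    [[0,0,0],[0,0.7,0]],
    [[0,0,0],[0,0.7,0]],
    [[0,0,0],[0,0.7,0]],
    [[0,0,0],[0,0.7,0]],
  ],
)

```text
time: 10.92
tool_pos: [0.565, -0.1413, 0.3453]
tcp_rot: [-2.845, -0.201, -1.181]
wrist_force: [-0.4, -0.1, -1.7]
width: 0.227
grip_force: 58.9
```

Run:
```python
from h import *; from workcell import bot,cams
s=bot.read_state();print(s["tool_pos"],s["q"],s["joint_vel"],s["grip_force"]);R=Ro.from_rotvec(s["tcp_rot"]).as_matrix();print(R)
s2=cams.read_camera("side")
cv2.imwrite("pics/l2.png",cv2.resize(s2["image"][60:330,200:400,::-1],(400,540)))
```

```text
[ 0.5650488  -0.14133075  0.34530065] [-0.5693092  -0.36630718  2.18277866  0.69493145  0.80605155  0.50173565] [ 0.0035432  -0.00036821  0.00037308  0.00974375 -0.00473626 -0.01014863] 58.88794720172882
[[ 6.98993381e-01  1.40610073e-01  7.01168354e-01]
 [ 9.90350594e-02 -9.90064997e-01  9.98166277e-02]
 [ 7.08237468e-01 -3.30912456e-04 -7.05974206e-01]]
```

View pics/l2.png

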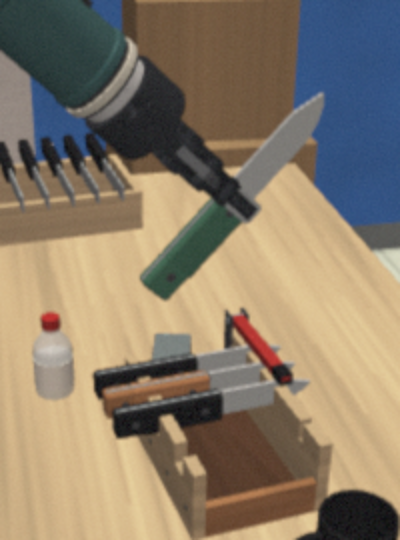

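The point is up at 45° (tip (322,97), butt (155,290)), the bar is down and everything else is in place. Settle, then hand in.

>>> play_rows(
  rows=[
    [[0,0,0],[0,0,0]],
    [[0,0,0],[0,0,0]],
    [[0,0,0],[0,0,0]],
    [[0,0,0],[0,0,0]],
    [[0,0,0],[0,0,0]],
    [[0,0,0],[0,0,0]],
  ],
)

```text
time: 11.47
tool_pos: [0.5639, -0.1411, 0.3436]
tcp_rot: [-2.845, -0.199, -1.181]
wrist_force: [-0.2, -0.6, -1.9]
width: 0.224
grip_force: 58.9
```

```bash
python3 -c "
from workcell import bot
print(bot.read_state()['joint_vel']);print(bot.finish_job())"
```

```text
[ 0.00055504 -0.0009798   0.00278613  0.0019903   0.00053055 -0.00173142]
the job is handed in; nothing more can be done
None
```

The job is handed in at about 11.5 s (no verdict was returned): the bar is down over the three knives, the green knife is held still with its point up at about 45° and its handle more than 20 cm above the bench, and nothing else appeared to have moved in the last picture.

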